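Switch off the pot stirrer and hold its paddle up out of the pot

TASK

Turn the pot stirrer's dial back until its pointer is at the single long tick (off). Then take the grey grip block at the top of the stirrer's column so that the release button in its side is squeezed in, and pull the column up, past its first stop, all the way to its second and last stop so that the paddle is clear of the pot. Finish while still holding it up there with the button squeezed in (it sinks back if let go), and leave the pot and the other things on the counter where they are.

Things in the scene. Friction and masses are not known exactly. Their poses are not given: they have to be found in the camera images.
- stirrer: Pot stirrer fixed on the chopping board: steel base plate, upright steel tube (36 mm diameter, top 145 mm above the board), white control box (110 x 112 mm, top 50 mm above the board). Origin on the tube's axis at board level, 22 mm above the counter; z up. The box's centre is 155 mm along -y, the pot 135 mm along +y. Yaw varies by up to 25 degrees.
- dial (a joint): Angle of the black dial on the control box, rad, grows clockwise from above, range 0 to 3.3; it stays where left (friction 0.03 N m). At value q the pointer is at angle -q about the stirrer's z, from its +x. Short ticks every 0.35 from 0 to 3.15; the single long tick (off) is at 0.70. Starts at 1.3 to 2.6: turn it counter-clockwise.
- dial_grip (a point): Point on the dial's vertical axis at gripping height, 79 mm above the board; x axis along the pointer. The dial is a 52 mm disc with an upright grip bar 46 mm long (along the pointer), 12 mm wide, its top 9 mm above this point; the disc's top is 23 mm below it. Pointer: white line on one half of the bar's top and a small black nose at the disc's edge.
- long_mark (a point): Middle of the long tick (20 mm long; the others are 7 mm) on the control box's top, 41 mm from the dial's axis.
- column (a joint): Extension, m: 0 down, first stop 0.050, second and last stop 0.100 (hard end). A spring pin locks it at 0, and drops in and locks at the first stop unless the release button is held in; with it held in the column slides freely past. No catch at the second stop: let go, it sinks back. Moving part about 0.55 kg, rubs with 1.5 N.
- grip (a point): Centre of the grey grip block, 178 mm above the board when down, rising with the column. Axes as the stirrer's. Block 36 x 36 mm in plan, 56 mm high (28 mm above and below this point). A steel arm (18 mm wide, top 16 mm below this point) runs from it along +y to the paddle. Grip it from above, fingers closing along x.
- release (a joint): How far the release button is pressed, m: 0 out, 0.007 flush with the block; spring force 2.5 N rising to 6 N. The pin is free beyond about 0.0045; pressing over 0.005 is asked.
- button_face (a point): Centre of the release button's outer face when out: 25 mm along +x from the grip block's centre, same height. Button 14 mm wide, 26 mm high, 7 mm proud of the block's +x side, pressed towards -x; it goes flush when a gripper squeezes the block between its +x and -x sides, and rises with the column.
- paddle_tip (a point): Lowest point of the wire whisk paddle (60 mm wide) that hangs from the arm into the pot, about 15 mm above the board when the column is down.
- pot: Steel pot with a copper bottom, 170 mm across, 85 mm high, two loop handles, standing free on the board under the paddle. Origin: centre of its underside. Leave it.
- strainer: Green plastic strainer bowl, 170 mm across, 60 mm high with a flat handle along +y, on the counter. Origin: centre of underside. Leave it.
- saucer_a: White ceramic saucer, 110 mm across, 18 mm high, on the board on the robot's side of the stirrer. Leave it.
- saucer_b: The second, equal saucer, also on the board on the robot's side. Leave it.
- spoon: Steel spoon, 180 mm long, lying on the board behind the stirrer. Leave it.
- grinder: Brass saffron grinder, 60 mm across, 112 mm to its crank arm and 130 mm to the crank's knob, on the board on the robot's side of the stirrer. Leave it.
- jar: Glass jar with a steel lid, 70 mm across, 110 mm high, on the counter at the robot's right. Leave it.

How it is judged:
By the outcome, as a careful person would: the job done as asked, in the order asked, and still so for the second after the job is handed in, while the arm keeps its last pose, push and grip.
It also fails if it takes over 54 s, if anything falls off the work surface, if the arm or the gripper's body presses on something with over 40 N, if the wrist force passes 120 N, or if a joint passes its speed limit or range.

ROBOT

A 6-joint arm with a two-finger parallel gripper is mounted at the origin on the work surface. World frame = base frame: x ahead of the robot, y to its left, z up, the work surface at z = 0. Lengths are in m, angles in rad, forces in N, time in s.
With the tool pointing down it reaches from about 0.3 to 0.875 m from the base axis. Payload 6.4 kg.
Tool frame: the origin (TCP) lies at the very end of the fingers, on their centre line; the grasp point (between the pads) lies 19 mm behind it; z points along the fingers, y is the line along which they close (so a half turn about z gives the same grasp; the last joint's range is limited). The gripper opens to 85 mm and grips with 20 to 120 N. Pads are 22 mm wide; open, the fingers measure 114 mm over their backs; the gripper's body (76 mm by 85 mm) begins 54 mm behind the grasp point. The pads swing forward as they close: fully open they stand 13 mm farther back than shut.
Start: joints at [0.979, 0.181, 1.607, -0, 1.354, -0.206], TCP at [0.216, 0.533, 0.231] pointing down, gripper open.
Joint ranges: [-2.99, 2.99], [-0.89, 2.07], [0.3, 2.58], [-1.14, 4.28], [0, 2.63], [-3.12, 3.12]. Speed limits (rad/s): [2.57, 2.57, 3.01, 3.14, 3.14, 3.14].

INTERFACE

Orientations are given as [roll, pitch, yaw] about the fixed x, y, z axes, in that order (R = Rz(yaw) Ry(pitch) Rx(roll)).
In Python, from station import ctrl, cams, job gives the robot as it stands.
- The arm moves only by the tool move_arm, never from a script. Its argument "plan" is a list of rows, each an object with "claw": the opening, from -1 (shut) to 1 (fully open); "linear": the shift along the tool's x, y, z in fractions of the full range, 1 being 75 cm, a list of three; "delta_rot": the turn, a rotation vector about the tool's x, y, z in shares of 360 degrees (1.0 is 360 degrees), a list of three. In form: [{"claw": claw, "linear": [tx, ty, tz], "delta_rot": [rx, ry, rz]}, ...]. A call has 1 to 8 rows; each row is the pose to reach, as a shift and turn from the pose commanded when the call began, along the tool's axes at that moment; what a row does not reach only later rows make up. A row lasts 1/10 s, in which the tool goes at most 50 mm and 8.59 degrees, less where a joint would pass 70% of its speed; a pose out of reach is approached as far as the arm can. Shift and turn numbers lie between -1 and 1, and a call with a number outside is refused. A call with a gripper value outside its range is refused whole. The fingers move at their own pace and stop on an object; "force" is the grip in N (left out, the last holds). Time passes only in rows, so rows that repeat a pose let the fingers close. It gives the time, the measured TCP pose, the force, the opening and the grip force at its end, in the units of the state.
- ctrl.get_obs(): the state, without advancing time (a new reading comes with each control period).
- cams.grab_frame(name): name is "scene" or "side" or "wrist"; returns a dict with "pixels" (420x560x3 uint8, red, green, blue), "range_z" (420x560 float32, m along the optical axis (not along the pixel's ray), 0 where there is no reading), "vfov" (degrees; the focal length in pixels is half the picture's height over the tangent of half this angle, whatever the lens; pixels are square), "cx", "cy" (the principal point, pixels), "k1" (the pictures are not rectified: a ray, as slopes to the right and down, at radius r is drawn at 1 + k1 r^2 times it, then the intrinsics apply), "view" (4x4, takes a point from world to camera coordinates). Camera axes: x right, y down, z forward; pixel columns grow to the right and rows downward; lengths in m; the calibration is good to about 2 mm. A picture is of the moment at which its call begins.
- job.job_done(): hands the job in; it is judged then, once.
Trained networks look in the newest picture that a camera, given by its name, has taken for a name from the list of things; names that differ only in an ending like _2 or _b are one class to them, and where a whole thing is asked for, a point or a joint stands for the part that bears it (a point fixed in the world has none). Each returns a list of dicts, best first, with "score" (0 to 1); they miss things now and then, are a little off and sometimes report something else, mostly with a low value. They report only what shows in the picture. A call takes as long as a camera call.
- cams.find_in(camera, label): "position" ([x, y, z] in m, in world coordinates, good to about 4 mm: the middle of the surface that is visible of it).
- cams.regions_of(camera, label): "pixels" (420x560 bool, what is visible of it).
- cams.pinpoint(camera, label): "position" ([x, y, z] in m, in world coordinates, good to about 4 mm: a listed point, or the origin of a listed thing).
The state is a dict: "t": time; "joint_pos": joint angles; "joint_vel": joint speeds; "tau": joint torques, N m; "ee_pos": TCP position; "tcp_rot": TCP orientation; "force": force on the tool from outside, world axes, zero at the start; "ft_torque": the same for the moment, N m; "width": finger opening in m; "grasp_force": force on a finger pad.
Only numpy, scipy, OpenCV 4.12 (cv2) and the standard library are available. Lean on these libraries where they do the work, as an engineer would, in place of code of your own. Each camera call takes 0.05 s, during which the arm holds its last target. There are 200 camera calls.

## Working session

There is one attempt and no reset: what is moved stays moved. The work goes in short steps, Python scripts to look and compute and a tool call to move; the robot and the scene stay as the last step left them, time stands still between calls to the robot, and variables do not carry over. Pictures are saved under pics/ and viewed, at most 10 in all, crops included, and the job is handed in when it is done.

Besides the shell and the picture viewer there is one more tool, called after "Emit:" as name(argument=value, ...) on one line, values as JSON. move_arm: Moves the arm, as the interface text tells. Its arguments: {"type":"object","properties":{"plan":{"type":"array","items":{"type":"object","properties":{"claw":{"type":"number"},"linear":{"type":"array","items":{"type":"number"}},"delta_rot":{"type":"array","items":{"type":"number"}}}}},"force":{"type":"number"}},"required":["plan"]}

```bash
mkdir -p pics; ls; cat > h.py <<'E'
import numpy as np, cv2
from station import ctrl, cams, job
from scipy.spatial.transform import Rotation as R
def K(f):
    h=f["pixels"].shape[0]; F=h/2/np.tan(np.radians(f["vfov"])/2)
    return np.array([[F,0,f["cx"]],[0,F,f["cy"]],[0,0,1]]), np.array([f["k1"],0,0,0,0.])
def world(f,uv,z=None,h=None):
    """pixels -> world; by depth z or on the plane height h"""
    k,d=K(f); uv=np.float64(uv).reshape(-1,2)
    n=cv2.undistortPoints(uv[:,None],k,d)[:,0]; V=np.linalg.inv(f["view"])
    r=np.c_[n,np.ones(len(n))]@V[:3,:3].T; o=V[:3,3]
    if h is not None: s=(h-o[2])/r[:,2]
    else: s=f["range_z"][uv[:,1].astype(int),uv[:,0].astype(int)] if z is None else z
    return o+r*np.reshape(s,(-1,1))
def proj(f,P):
    k,d=K(f); V=f["view"]; return cv2.projectPoints(np.float64(P).reshape(-1,1,3),cv2.Rodrigues(V[:3,:3])[0],V[:3,3],k,d)[0][:,0]
def save(f,n): cv2.imwrite("pics/"+n,cv2.cvtColor(f["pixels"],cv2.COLOR_RGB2BGR))
E
python3 - <<'E'
from h import *
np.set_printoptions(precision=4,suppress=True)
for c in("scene","side"):
    f=cams.grab_frame(c); save(f,c+".png"); print(c,np.linalg.inv(f["view"])[:3,3])
    for n in("stirrer","dial_grip","long_mark","grip","button_face","pot","grinder","saucer_a"):
        print(n,[(np.round(d["position"],4).tolist(),round(d["score"],2)) for d in cams.pinpoint(c,n)][:3])
o=ctrl.get_obs();print(o)
E
```

```text
pics
scene [ 1.334  -0.0879  1.3692]
stirrer []
dial_grip [([0.5589, -0.1147, 0.1005], 0.65), ([0.421, -0.5212, 0.0006], 0.21)]
long_mark []
grip [([0.5462, 0.0343, 0.2065], 0.66)]
button_face [([0.5719, 0.0411, 0.1979], 0.56)]
pot [([0.5288, 0.1656, 0.0254], 0.64)]
grinder [([0.427, -0.1781, 0.0211], 0.65), ([0.5288, 0.1726, 0.0367], 0.6)]
saucer_a [([0.3589, 0.202, 0.0227], 0.84), ([0.4, -0.0035, 0.02], 0.65)]
side [ 0.3466 -0.8547  1.0697]
stirrer [([0.5515, 0.0377, 0.0198], 0.9)]
dial_grip [([0.5651, -0.1176, 0.1004], 0.8)]
long_mark [([0.6023, -0.1398, 0.0703], 0.84)]
grip [([0.5456, 0.0359, 0.2001], 0.79), ([0.5277, 0.1706, 0.0224], 0.38)]
button_face [([0.5437, 0.0371, 0.1952], 0.24)]
pot [([0.5298, 0.1657, 0.0225], 0.59), ([0.5637, -0.117, 0.0997], 0.53)]
grinder [([0.4271, -0.1765, 0.0205], 0.85), ([0.3583, 0.1995, 0.0234], 0.38)]
saucer_a [([0.4247, -0.1762, 0.0239], 0.65), ([0.3954, 0.0009, 0.0207], 0.64)]
{'t': 0.9, 'joint_pos': array([ 0.9787,  0.1808,  1.607 ,  0.    ,  1.3538, -0.2063]), 'joint_vel': array([ 0.0003, -0.0014,  0.0013, -0.0005, -0.0009, -0.0004]), 'tau': array([  0.0008, -44.4843, -35.1682,  -0.0001,   0.0005,   0.    ]), 'ee_pos': array([0.2164, 0.5328, 0.2313]), 'tcp_rot': array([3.1416, 0.    , 2.7558]), 'force': array([ 0.8746, -0.0867, -0.3243]), 'ft_torque': array([0.0293, 0.0388, 0.0525]), 'grasp_force': 0.0, 'width': 0.08561826625834845}
```

View images.

View pics/scene.png

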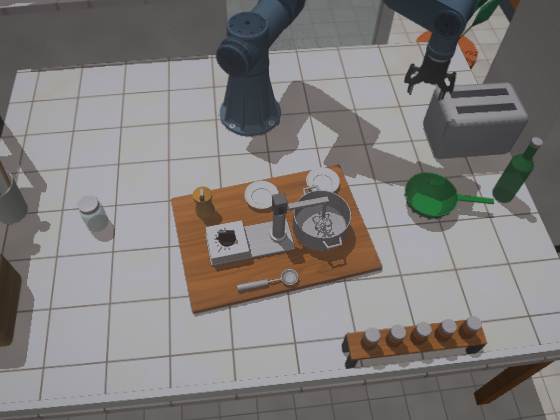

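View pics/side.png

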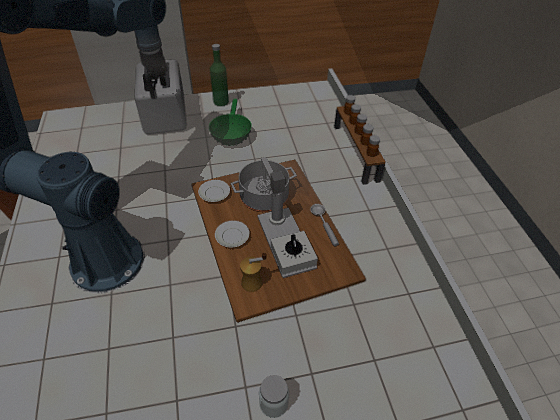

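The scene picture shows the dial near (227,238), the grip block near (280,203) and the pot near (322,222). The side picture agrees, with the dial at (293,245). Next I move up and over the stirrer for a wrist view.

The rows are not in the units I measure in: shifts go in shares of 75 cm and turns go in shares of 360 degrees. I convert before sending: -28 cm / 75 = -0.3733, -24 cm / 75 = -0.32, 61 degrees / 360 = 0.1694.

Emit:
move_arm(plan=[{"claw": 1, "linear": [0, 0, -0.0667], "delta_rot": [0, 0, 0.0222]}, {"claw": 1, "linear": [-0.0533, -0.04, -0.12], "delta_rot": [0, 0, 0.0444]}, {"claw": 1, "linear": [-0.1067, -0.08, -0.1733], "delta_rot": [0, 0, 0.0667]}, {"claw": 1, "linear": [-0.16, -0.12, -0.2], "delta_rot": [0, 0, 0.0889]}, {"claw": 1, "linear": [-0.2133, -0.16, -0.2], "delta_rot": [0, 0, 0.1111]}, {"claw": 1, "linear": [-0.2667, -0.2, -0.2], "delta_rot": [0, 0, 0.1333]}, {"claw": 1, "linear": [-0.32, -0.2533, -0.2], "delta_rot": [0, 0, 0.1556]}, {"claw": 1, "linear": [-0.3733, -0.2933, -0.2], "delta_rot": [0, 0, 0.1694]}])

```text
t: 1.7
ee_pos: [0.3766, 0.2524, 0.3816]
tcp_rot: [3.14, -0.0, 1.687]
force: [1.2, -0.0, 0.9]
width: 0.0855
grasp_force: 0.0
```

In the tool's units: -30 cm / 75 = -0.4, -26 cm / 75 = -0.3467.

Emit:
move_arm(plan=[{"claw": 1, "linear": [-0.0533, 0.0267, 0], "delta_rot": [0, 0, 0]}, {"claw": 1, "linear": [-0.1067, 0.0533, 0], "delta_rot": [0, 0, 0]}, {"claw": 1, "linear": [-0.16, 0.08, 0], "delta_rot": [0, 0, 0]}, {"claw": 1, "linear": [-0.2133, 0.1067, 0], "delta_rot": [0, 0, 0]}, {"claw": 1, "linear": [-0.28, 0.1333, 0], "delta_rot": [0, 0, 0]}, {"claw": 1, "linear": [-0.3467, 0.16, 0], "delta_rot": [0, 0, 0]}, {"claw": 1, "linear": [-0.4, 0.16, 0], "delta_rot": [0, 0, 0]}, {"claw": 1, "linear": [-0.4, 0.16, 0], "delta_rot": [0, 0, 0]}])

```text
t: 2.5
ee_pos: [0.532, -0.0347, 0.38]
tcp_rot: [-3.14, 0.001, 1.685]
force: [-0.2, 0.8, 0.2]
width: 0.0853
grasp_force: 0.0
```

```bash
python3 - <<'E'
from h import *
np.set_printoptions(precision=4,suppress=True)
f=cams.grab_frame("wrist"); save(f,"w1.png"); V=np.linalg.inv(f["view"]);print(V)
for n in("dial_grip","long_mark","grip","button_face","stirrer","pot"):
    print(n,[(np.round(d["position"],4).tolist(),round(d["score"],2)) for d in cams.pinpoint("wrist",n)][:3])
print(ctrl.get_obs()["ee_pos"])
E
```

```text
[[ 0.9935  0.109   0.0325  0.5234]
 [ 0.1138 -0.9488 -0.2946  0.0392]
 [-0.0013  0.2964 -0.9551  0.5219]
 [ 0.      0.      0.      1.    ]]
dial_grip []
long_mark [([0.599, -0.1402, 0.07], 0.74)]
grip [([0.5448, 0.0352, 0.2059], 0.79)]
button_face [([0.5704, 0.041, 0.1983], 0.55)]
stirrer [([0.5479, 0.037, 0.0208], 0.86)]
pot [([0.5279, 0.1698, 0.0249], 0.96)]
[ 0.5312 -0.0279  0.3814]
```

View pics/w1.png

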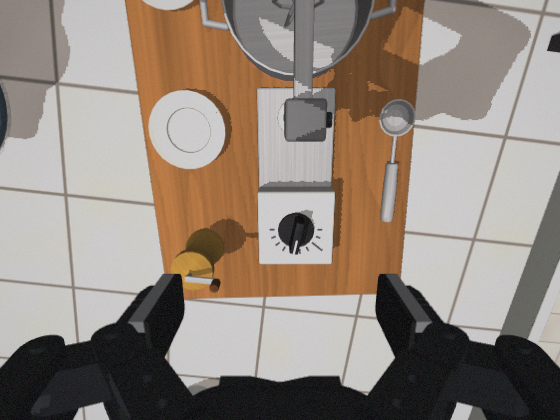

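The wrist view shows the dial at about (297,230), with its pointer going down and slightly left to (294,250). The long tick is near (317,245), the grip block at (306,120) and the button on its right at (329,119). I'll rectify the dial area to get the angles.

```bash
python3 - <<'E'
from h import *
np.set_printoptions(precision=4,suppress=True)
f=cams.grab_frame("wrist")
def ortho(h,cx,cy,half=.065,n=390):
    g=np.linspace(-half,half,n); X,Y=np.meshgrid(cx+g,cy-g)
    m=proj(f,np.c_[X.ravel(),Y.ravel(),np.full(X.size,h)]).reshape(n,n,2).astype(np.float32)
    return cv2.remap(f["pixels"],m[...,0],m[...,1],cv2.INTER_CUBIC)
im=np.hstack([ortho(.072,.563,-.117),ortho(.110,.563,-.117)])
cv2.imwrite("pics/o1.png",im[...,::-1])
r=f["range_z"]; uv=np.argwhere(r>0)[:,::-1]; P=world(f,uv)
b=np.hypot(P[:,0]-.563,P[:,1]+.117)<.045
hb=P[b]; print("z bar top",np.percentile(hb[:,2],[5,50,99]))
t=hb[hb[:,2]>.10]; c=t.mean(0); w,v=np.linalg.eigh(np.cov(t[:,:2].T)); print("bar",c,len(t),np.degrees(np.arctan2(*v[::-1,1])),np.ptp(t@np.r_[v[:,1],0]))
for i in range(8): pass
g=P[(P[:,2]>.222)&(np.hypot(P[:,0]-.547,P[:,1]-.036)<.04)]
(rc,s,a)=cv2.minAreaRect(g[:,:2].astype(np.float32)*1000); print("block top",rc,s,a,np.median(g[:,2]))
bx=P[(abs(P[:,2]-.072)<.006)&(np.hypot(P[:,0]-.563,P[:,1]+.117)<.085)]
(rc,s,a)=cv2.minAreaRect(bx[:,:2].astype(np.float32)*1000); print("box",rc,s,a,np.median(bx[:,2]))
for c in("scene","side","wrist"):
  for n in("dial_grip","grip"):
    print(c,n,[(np.round(d["position"],4).tolist(),round(d["score"],2)) for d in cams.pinpoint(c,n)][:1])
E
```

```text
z bar top [0.0704 0.0722 0.1105]
bar [ 0.5636 -0.1168  0.1088] 317 84.637789739373 0.0461480182663477
block top (545.989013671875, 35.50366973876953) (35.86360549926758, 34.730682373046875) 7.01057243347168 0.22728421812489644
box (564.2426147460938, -118.3936767578125) (110.02206420898438, 112.42767333984375) 6.6767377853393555 0.0715297100553128
scene dial_grip [([0.5589, -0.1147, 0.1005], 0.65)]
scene grip [([0.5462, 0.0343, 0.2065], 0.66)]
side dial_grip [([0.5651, -0.1176, 0.1004], 0.8)]
side grip [([0.5456, 0.0359, 0.2001], 0.79)]
wrist dial_grip [([0.5615, -0.1172, 0.1014], 0.86)]
wrist grip [([0.545, 0.0345, 0.2033], 0.95)]
```

View pics/o1.png

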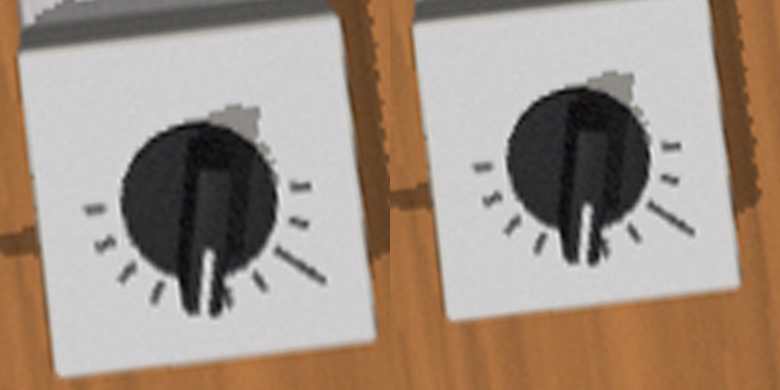

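In the tool's units: 18 cm / 75 = 0.24, 15 cm / 75 = 0.2, 12 degrees / 360 = 0.0333.

Emit:
move_arm(plan=[{"claw": 1, "linear": [-0.04, 0.0067, 0.04], "delta_rot": [0, 0, 0.0167]}, {"claw": 1, "linear": [-0.08, 0.012, 0.0933], "delta_rot": [0, 0, 0.0333]}, {"claw": 1, "linear": [-0.08, 0.012, 0.1467], "delta_rot": [0, 0, 0.0333]}, {"claw": 0, "linear": [-0.08, 0.012, 0.2], "delta_rot": [0, 0, 0.0333]}, {"claw": 0, "linear": [-0.08, 0.012, 0.24], "delta_rot": [0, 0, 0.0333]}, {"claw": 0, "linear": [-0.08, 0.012, 0.24], "delta_rot": [0, 0, 0.0333]}, {"claw": 0, "linear": [-0.08, 0.012, 0.24], "delta_rot": [0, 0, 0.0333]}, {"claw": 0, "linear": [-0.08, 0.012, 0.24], "delta_rot": [0, 0, 0.0333]}])

```text
t: 4.0
ee_pos: [0.549, -0.0883, 0.2035]
tcp_rot: [3.138, 0.001, 1.482]
force: [-0.1, 0.1, 1.1]
width: 0.0427
grasp_force: 0.0
```

```bash
python3 - <<'E'
from h import *
np.set_printoptions(precision=4,suppress=True)
f=cams.grab_frame("wrist"); save(f,"w2.png");o=ctrl.get_obs();print(o["ee_pos"],np.degrees(o["tcp_rot"]),o["width"],o["joint_pos"],o["force"])
r=f["range_z"]; uv=np.argwhere(r>0)[:,::-1]; P=world(f,uv)
hb=P[np.hypot(P[:,0]-.564,P[:,1]+.118)<.03]; t=hb[(hb[:,2]>.104)&(hb[:,2]<.115)]
w,v=np.linalg.eigh(np.cov(t[:,:2].T)); print("bar",t.mean(0),len(t),np.degrees(np.arctan2(*v[::-1,1])),np.ptp(t@np.r_[v[:,1],0]))
print(cv2.minAreaRect(t[:,:2].astype(np.float32)*1000))
E
```

```text
[ 0.549  -0.0883  0.2036] [179.7611   0.0689  84.9068] 0.04255930451458055 [-0.3729  0.1622  1.6865  0.      1.2886 -0.284 ] [-0.8932 -0.0386 -0.5901]
bar [ 0.5639 -0.117   0.1091] 872 84.58583110612314 0.04684417328512433
((564.0048217773438, -118.59245300292969), (46.85891342163086, 12.035110473632812), 84.91694641113281)
```

View pics/w2.png

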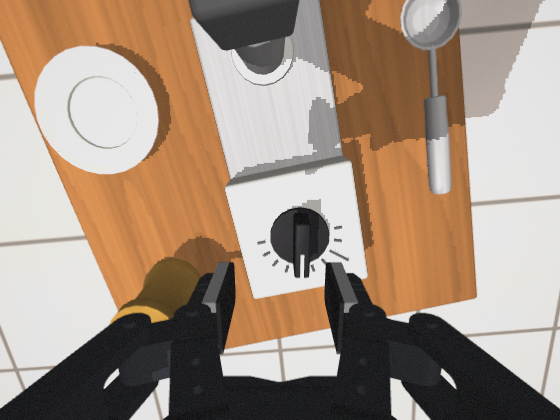

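The bar is at (0.564,-0.118), 46.9 x 12 mm, its top at 0.109 and its angle 84.8°. The tool yaw is 84.9°. The picture shows the dial at (300,237) between the fingers but slightly to the right. Correcting and going down.

In the tool's units: 10 cm / 75 = 0.1333, 9 cm / 75 = 0.12.

Emit:
move_arm(plan=[{"claw": 0, "linear": [-0.0387, 0.024, 0], "delta_rot": [0, 0, 0]}, {"claw": 0, "linear": [-0.0387, 0.024, 0.04], "delta_rot": [0, 0, 0]}, {"claw": 0, "linear": [-0.0387, 0.024, 0.08], "delta_rot": [0, 0, 0]}, {"claw": 0, "linear": [-0.0387, 0.024, 0.12], "delta_rot": [0, 0, 0]}, {"claw": 0, "linear": [-0.0387, 0.024, 0.1333], "delta_rot": [0, 0, 0]}, {"claw": 0, "linear": [-0.0387, 0.024, 0.1333], "delta_rot": [0, 0, 0]}, {"claw": 0, "linear": [-0.0387, 0.024, 0.1333], "delta_rot": [0, 0, 0]}])

```text
t: 4.75
ee_pos: [0.5642, -0.1188, 0.103]
tcp_rot: [3.139, 0.001, 1.482]
force: [0.8, 0.2, 1.1]
width: 0.0427
grasp_force: 0.0
```

In the tool's units: 1.6 cm / 75 = 0.0213, 1 cm / 75 = 0.0133.

Emit:
move_arm(plan=[{"claw": 0, "linear": [0, 0, 0.0133], "delta_rot": [0, 0, 0]}, {"claw": 0, "linear": [0, 0, 0.0213], "delta_rot": [0, 0, 0]}, {"claw": -0.5, "linear": [0, 0, 0.0213], "delta_rot": [0, 0, 0]}, {"claw": -1, "linear": [0, 0, 0.0213], "delta_rot": [0, 0, 0]}, {"claw": -1, "linear": [0, 0, 0.0213], "delta_rot": [0, 0, 0]}, {"claw": -1, "linear": [0, 0, 0.0213], "delta_rot": [0, 0, 0]}, {"claw": -1, "linear": [0, 0, 0.0213], "delta_rot": [0, 0, 0]}, {"claw": -1, "linear": [0, 0, 0.0213], "delta_rot": [0, 0, 0]}], force=30)

```text
t: 5.55
ee_pos: [0.5639, -0.1184, 0.0852]
tcp_rot: [3.139, 0.0, 1.482]
force: [4.8, -0.4, -4.6]
width: 0.0111
grasp_force: 36.0
```

In the tool's units: -48 degrees / 360 = -0.1333.

Emit:
move_arm(plan=[{"claw": -1, "linear": [0, 0, 0], "delta_rot": [0, 0, -0.0167]}, {"claw": -1, "linear": [0, 0, 0], "delta_rot": [0, 0, -0.0333]}, {"claw": -1, "linear": [0, 0, 0], "delta_rot": [0, 0, -0.05]}, {"claw": -1, "linear": [0, 0, 0], "delta_rot": [0, 0, -0.0667]}, {"claw": -1, "linear": [0, 0, 0], "delta_rot": [0, 0, -0.0833]}, {"claw": -1, "linear": [0, 0, 0], "delta_rot": [0, 0, -0.1]}, {"claw": -1, "linear": [0, 0, 0], "delta_rot": [0, 0, -0.1167]}, {"claw": -1, "linear": [0, 0, 0], "delta_rot": [0, 0, -0.1333]}])

```text
t: 6.35
ee_pos: [0.5649, -0.1182, 0.0852]
tcp_rot: [3.138, 0.003, 2.323]
force: [9.4, 2.5, -7.0]
width: 0.0112
grasp_force: 35.6
```

In the tool's units: -14 degrees / 360 = -0.0389.

Emit:
move_arm(plan=[{"claw": -1, "linear": [0, 0, 0], "delta_rot": [0, 0, -0.0167]}, {"claw": -1, "linear": [0, 0, 0], "delta_rot": [0, 0, -0.0333]}, {"claw": -1, "linear": [0, 0, 0], "delta_rot": [0, 0, -0.0389]}, {"claw": -1, "linear": [0, 0, 0], "delta_rot": [0, 0, -0.0389]}, {"claw": -1, "linear": [0, 0, 0], "delta_rot": [0, 0, -0.0389]}, {"claw": -1, "linear": [0, 0, 0], "delta_rot": [0, 0, -0.0389]}])

```text
t: 6.95
ee_pos: [0.5651, -0.118, 0.0852]
tcp_rot: [3.139, 0.004, 2.564]
force: [10.8, 2.1, -8.0]
width: 0.0116
grasp_force: 35.6
```

```bash
python3 - <<'E'
from h import *
o=ctrl.get_obs();print(o["ee_pos"],np.degrees(o["tcp_rot"]),o["width"],o["force"],o["ft_torque"],o["joint_pos"])
E
```

```text
[ 0.56507339 -0.11798846  0.08524616] [179.84116755   0.24161892 146.88611484] 0.011550988324439423 [10.7887352   2.13244366 -8.00982331] [ 0.27415361 -1.56258497  0.00756683] [-0.41250678  0.35395158  1.71343006  0.00232588  1.06959616 -1.40647546]
```

Yaw is at 146.9°, the target. Open, rise and look at the pointer.

In the tool's units: -20 cm / 75 = -0.2667, -16 cm / 75 = -0.2133.

Emit:
move_arm(plan=[{"claw": -0.4, "linear": [0, 0, 0], "delta_rot": [0, 0, 0]}, {"claw": 0, "linear": [0, 0, 0], "delta_rot": [0, 0, 0]}, {"claw": 0, "linear": [0, 0, 0], "delta_rot": [0, 0, 0]}, {"claw": 0, "linear": [0, 0, -0.04], "delta_rot": [0, 0, 0]}, {"claw": 0, "linear": [0, 0, -0.0933], "delta_rot": [0, 0, 0]}, {"claw": 0, "linear": [0, 0, -0.16], "delta_rot": [0, 0, 0]}, {"claw": 0, "linear": [0, 0, -0.2133], "delta_rot": [0, 0, 0]}, {"claw": 0, "linear": [0, 0, -0.2667], "delta_rot": [0, 0, 0]}])

```text
t: 7.75
ee_pos: [0.5625, -0.1184, 0.2872]
tcp_rot: [-3.141, 0.001, 2.564]
force: [1.8, 0.4, -0.5]
width: 0.043
grasp_force: 0.0
```

In the tool's units: -6 cm / 75 = -0.08, 5 cm / 75 = 0.0667, 50 degrees / 360 = 0.1389.

Emit:
move_arm(plan=[{"claw": 1, "linear": [0.0533, 0, -0.0533], "delta_rot": [0, 0, 0.0222]}, {"claw": 1, "linear": [0.0667, 0, -0.08], "delta_rot": [0, 0, 0.0444]}, {"claw": 1, "linear": [0.0667, 0, -0.08], "delta_rot": [0, 0, 0.0667]}, {"claw": 1, "linear": [0.0667, 0, -0.08], "delta_rot": [0, 0, 0.0889]}, {"claw": 1, "linear": [0.0667, 0, -0.08], "delta_rot": [0, 0, 0.1111]}, {"claw": 1, "linear": [0.0667, 0, -0.08], "delta_rot": [0, 0, 0.1333]}, {"claw": 1, "linear": [0.0667, 0, -0.08], "delta_rot": [0, 0, 0.1389]}, {"claw": 1, "linear": [0.0667, 0, -0.08], "delta_rot": [0, 0, 0.1389]}])

```text
t: 8.55
ee_pos: [0.5207, -0.0911, 0.3451]
tcp_rot: [-3.141, 0.0, 1.691]
force: [0.5, 0.5, 0.9]
width: 0.0856
grasp_force: 0.0
```

```bash
python3 - <<'E'
from h import *
np.set_printoptions(precision=4,suppress=True)
f=cams.grab_frame("wrist");o=ctrl.get_obs();print(o["ee_pos"],np.degrees(o["tcp_rot"]),o["width"],o["force"])
r=f["range_z"]; uv=np.argwhere(r>0)[:,::-1]; P=world(f,uv)
hb=P[np.hypot(P[:,0]-.564,P[:,1]+.118)<.03]; t=hb[(hb[:,2]>.104)&(hb[:,2]<.115)]
w,v=np.linalg.eigh(np.cov(t[:,:2].T)); print("bar",t.mean(0),len(t),np.degrees(np.arctan2(*v[::-1,1])))
print(cv2.minAreaRect(t[:,:2].astype(np.float32)*1000))
def ortho(h,cx,cy,half=.065,n=390):
    g=np.linspace(-half,half,n); X,Y=np.meshgrid(cx+g,cy-g)
    m=proj(f,np.c_[X.ravel(),Y.ravel(),np.full(X.size,h)]).reshape(n,n,2).astype(np.float32)
    return cv2.remap(f["pixels"],m[...,0],m[...,1],cv2.INTER_CUBIC)
s=f["pixels"]; im=np.hstack([ortho(.072,.564,-.118),cv2.resize(s,(520,390))])[:,:800]
cv2.imwrite("pics/o2.png",im[...,::-1])
for m in (.0175,.018,.0185):
  g=P[(P[:,2]>.222)&(np.hypot(P[:,0]-.547,P[:,1]-.036)<.04)]
print("block top",cv2.minAreaRect(g[:,:2].astype(np.float32)*1000) if len(g)>9 else 0)
E
```

```text
[ 0.5208 -0.0911  0.345 ] [-179.9906    0.0015   96.9447] 0.08527885952122892 [ 0.1375 -0.2511 -0.4642]
bar [ 0.5638 -0.1178  0.1092] 386 146.8324597664785
((564.0528564453125, -118.4912338256836), (12.31176471710205, 46.500267028808594), 56.3345832824707)
block top ((545.9197387695312, 35.60246658325195), (36.22402572631836, 36.34956741333008), 6.557031154632568)
```

View pics/o2.png

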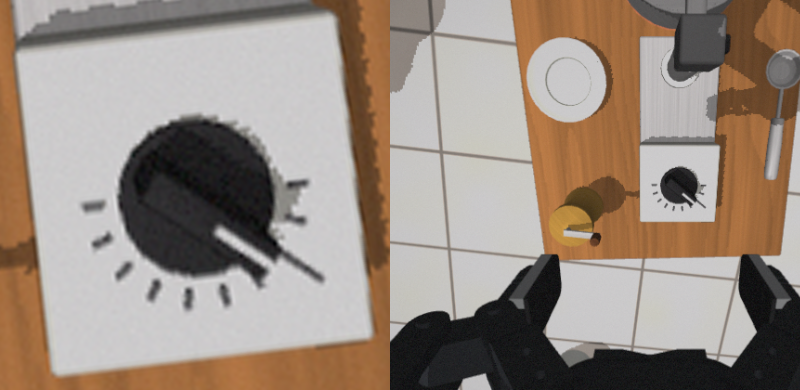

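The pointer lies over the long tick: the bar is at 146.8° and the tick is seen at about (303,267) in the left crop, in line with the pointer's white line. Now over the grip block.

In the tool's units: 12.3 cm / 75 = 0.164, 8 cm / 75 = 0.1067.

Emit:
move_arm(plan=[{"claw": 1, "linear": [0.0533, 0.0173, 0], "delta_rot": [0, 0, 0]}, {"claw": 1, "linear": [0.1067, 0.0347, 0], "delta_rot": [0, 0, 0]}, {"claw": 1, "linear": [0.164, 0.0533, 0], "delta_rot": [0, 0, 0]}, {"claw": 1, "linear": [0.164, 0.0533, 0], "delta_rot": [0, 0, 0]}, {"claw": 1, "linear": [0.164, 0.0533, 0.0533], "delta_rot": [0, 0, 0]}, {"claw": 1, "linear": [0.164, 0.0533, 0.1067], "delta_rot": [0, 0, 0]}, {"claw": 1, "linear": [0.164, 0.0533, 0.1067], "delta_rot": [0, 0, 0]}, {"claw": 1, "linear": [0.164, 0.0533, 0.1067], "delta_rot": [0, 0, 0]}])

```text
t: 9.4
ee_pos: [0.5457, 0.0354, 0.2653]
tcp_rot: [-3.14, -0.0, 1.691]
force: [0.3, -0.2, 0.3]
width: 0.0858
grasp_force: 0.0
```

```bash
python3 - <<'E'
from h import *
np.set_printoptions(precision=4,suppress=True)
o=ctrl.get_obs();print(o["ee_pos"],np.degrees(o["tcp_rot"]),o["width"],o["force"])
for c in("scene","side"):
  f=cams.grab_frame(c); r=f["range_z"]; P=world(f,np.argwhere(r>0)[:,::-1])
for n in("button_face","grip"): print([(n,np.round(d["position"],4).tolist(),round(d["score"],2)) for c in("scene","side","wrist") for d in cams.pinpoint(c,n)[:1]])
E
```

```text
[0.5457 0.0354 0.2653] [-179.9254   -0.0101   96.8964] 0.08577030483604209 [ 0.3078 -0.2     0.3043]
[('button_face', [0.5721, 0.0403, 0.1969], 0.36), ('button_face', [0.5736, 0.0422, 0.1975], 0.4)]
[('grip', [0.5459, 0.0347, 0.2039], 0.72), ('grip', [0.5474, 0.0394, 0.1955], 0.87), ('grip', [0.5449, 0.0343, 0.2027], 0.77)]
```

In the tool's units: 8.6 cm / 75 = 0.1147, 8 cm / 75 = 0.1067.

Emit:
move_arm(plan=[{"claw": 1, "linear": [0, 0, 0.04], "delta_rot": [0, 0, 0]}, {"claw": 1, "linear": [0, 0, 0.08], "delta_rot": [0, 0, 0]}, {"claw": 1, "linear": [0, 0, 0.1067], "delta_rot": [0, 0, 0]}, {"claw": 1, "linear": [0, 0, 0.1147], "delta_rot": [0, 0, 0]}, {"claw": 1, "linear": [0, 0, 0.1147], "delta_rot": [0, 0, 0]}, {"claw": 1, "linear": [0, 0, 0.1147], "delta_rot": [0, 0, 0]}], force=60)

```text
t: 10.4
ee_pos: [0.5468, 0.0358, 0.1803]
tcp_rot: [3.14, 0.001, 1.691]
force: [-0.1, -0.6, 0.5]
width: 0.0856
grasp_force: 0.0
```

Emit:
move_arm(plan=[{"claw": 0.2, "linear": [0, 0, 0], "delta_rot": [0, 0, 0]}, {"claw": -0.3, "linear": [0, 0, 0], "delta_rot": [0, 0, 0]}, {"claw": -1, "linear": [0, 0, 0], "delta_rot": [0, 0, 0]}, {"claw": -1, "linear": [0, 0, 0], "delta_rot": [0, 0, 0]}, {"claw": -1, "linear": [0, 0, 0], "delta_rot": [0, 0, 0]}, {"claw": -1, "linear": [0, 0, 0], "delta_rot": [0, 0, 0]}, {"claw": -1, "linear": [0, 0, 0], "delta_rot": [0, 0, 0]}], force=60)

```text
t: 11.1
ee_pos: [0.5463, 0.0357, 0.1805]
tcp_rot: [3.141, 0.001, 1.691]
force: [-2.8, 0.1, 7.9]
width: 0.0353
grasp_force: 62.2
```

Width is 35 mm, so the block is gripped and the button is flush. Pulling up.

In the tool's units: -5.8 cm / 75 = -0.0773, -5 cm / 75 = -0.0667.

Emit:
move_arm(plan=[{"claw": -1, "linear": [0, 0, -0.0067], "delta_rot": [0, 0, 0]}, {"claw": -1, "linear": [0, 0, -0.0133], "delta_rot": [0, 0, 0]}, {"claw": -1, "linear": [0, 0, -0.024], "delta_rot": [0, 0, 0]}, {"claw": -1, "linear": [0, 0, -0.0347], "delta_rot": [0, 0, 0]}, {"claw": -1, "linear": [0, 0, -0.0453], "delta_rot": [0, 0, 0]}, {"claw": -1, "linear": [0, 0, -0.056], "delta_rot": [0, 0, 0]}, {"claw": -1, "linear": [0, 0, -0.0667], "delta_rot": [0, 0, 0]}, {"claw": -1, "linear": [0, 0, -0.0773], "delta_rot": [0, 0, 0]}])

```text
t: 11.9
ee_pos: [0.5462, 0.0358, 0.2364]
tcp_rot: [3.141, 0.0, 1.691]
force: [5.3, -0.7, -7.9]
width: 0.0357
grasp_force: 60.8
```

In the tool's units: -4.2 cm / 75 = -0.056, -4.1 cm / 75 = -0.0547.

Emit:
move_arm(plan=[{"claw": -1, "linear": [0, 0, -0.0107], "delta_rot": [0, 0, 0]}, {"claw": -1, "linear": [0, 0, -0.0213], "delta_rot": [0, 0, 0]}, {"claw": -1, "linear": [0, 0, -0.032], "delta_rot": [0, 0, 0]}, {"claw": -1, "linear": [0, 0, -0.0427], "delta_rot": [0, 0, 0]}, {"claw": -1, "linear": [0, 0, -0.0507], "delta_rot": [0, 0, 0]}, {"claw": -1, "linear": [0, 0, -0.0547], "delta_rot": [0, 0, 0]}, {"claw": -1, "linear": [0, 0, -0.056], "delta_rot": [0, 0, 0]}, {"claw": -1, "linear": [0, 0, -0.056], "delta_rot": [0, 0, 0]}])

```text
t: 12.7
ee_pos: [0.5462, 0.0358, 0.2788]
tcp_rot: [3.141, 0.0, 1.691]
force: [5.1, -1.3, -5.2]
width: 0.0354
grasp_force: 61.2
```

In the tool's units: -0.3 cm / 75 = -0.004, -0.2 cm / 75 = -0.0027.

Emit:
move_arm(plan=[{"claw": -1, "linear": [0, 0, -0.0013], "delta_rot": [0, 0, 0]}, {"claw": -1, "linear": [0, 0, -0.0027], "delta_rot": [0, 0, 0]}, {"claw": -1, "linear": [0, 0, -0.004], "delta_rot": [0, 0, 0]}, {"claw": -1, "linear": [0, 0, -0.004], "delta_rot": [0, 0, 0]}])

```text
t: 13.1
ee_pos: [0.5462, 0.0358, 0.2805]
tcp_rot: [-3.142, -0.0, 1.691]
force: [7.0, -0.9, -11.6]
width: 0.0353
grasp_force: 62.7
```

In the tool's units: -0.1 cm / 75 = -0.0013.

Emit:
move_arm(plan=[{"claw": -1, "linear": [0, 0, -0.0013], "delta_rot": [0, 0, 0]}, {"claw": -1, "linear": [0, 0, -0.0013], "delta_rot": [0, 0, 0]}, {"claw": -1, "linear": [0, 0, -0.0013], "delta_rot": [0, 0, 0]}, {"claw": -1, "linear": [0, 0, -0.0013], "delta_rot": [0, 0, 0]}])

```text
t: 13.5
ee_pos: [0.5462, 0.0358, 0.2806]
tcp_rot: [-3.141, -0.0, 1.691]
force: [9.2, -1.5, -16.6]
width: 0.0355
grasp_force: 62.5
```

```bash
python3 - <<'E'
from h import *
a=cams.grab_frame("scene")["pixels"][100:310,130:410]; b=cams.grab_frame("side")["pixels"][130:340,160:400]
cv2.imwrite("pics/end.png",np.hstack([cv2.resize(a,(420,315)),cv2.resize(b,(360,315))])[...,::-1])
for n in("grip","paddle_tip","pot"): print(n,[(c,np.round(d["position"],4).tolist(),round(d["score"],2)) for c in("scene","side") for d in cams.pinpoint(c,n)[:1]])
f=cams.grab_frame("wrist"); P=world(f,np.argwhere(f["range_z"]>0)[:,::-1]); g=P[(P[:,2]>.29)&(P[:,2]<.345)&(np.hypot(P[:,0]-.546,P[:,1]-.0355)<.017)]; print(np.percentile(g[:,2],[10,50,90]) if len(g) else 0,len(g))
E
```

```text
grip [('scene', [0.5467, 0.0398, 0.3039], 0.82), ('side', [0.5442, 0.0378, 0.2966], 0.85)]
paddle_tip [('scene', [0.53, 0.1702, 0.1406], 0.56), ('side', [0.5323, 0.1748, 0.1345], 0.84)]
pot [('scene', [0.5284, 0.168, 0.0228], 0.79), ('side', [0.5303, 0.1655, 0.0192], 0.55)]
[0.32669963 0.32739252 0.32807881] 6470
```

View pics/end.png

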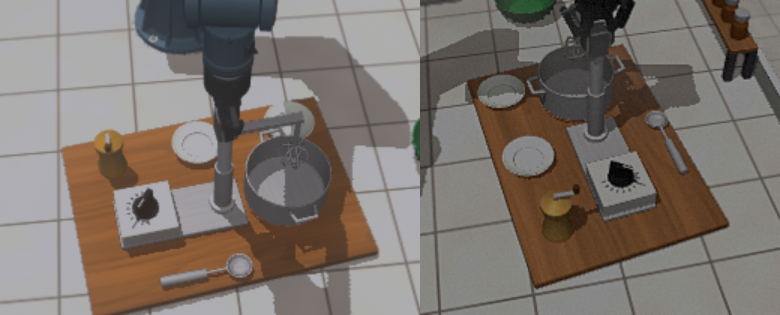

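The final pictures show the paddle lifted clear above the pot, at (290,150) on the left and (575,45) on the right. The block top is at 0.3274, up from 0.2273, a rise of 100 mm. The pot and the other things look undisturbed, so I'm handing in.

```bash
python3 -c "
from station import job
print(job.job_done())"
```

```text
the job is handed in; nothing more can be done
None
```

The job is handed in, with no verdict reported: the dial's pointer is on the long (off) tick, the column is held at its second stop (100 mm up) with the button squeezed in, the paddle is clear of the pot, and the pot and other things look undisturbed.

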